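# Fit the battery door on a label printer

### The arm

A 7-joint arm with a two-finger parallel gripper is mounted at the origin on the work surface. World frame = base frame: x ahead of the robot, y to its left, z up, the work surface at z = 0. Lengths are in mm, angles in rad, forces in N, time in s.
With the tool pointing down it reaches from about 425 to 800 mm from the base axis. Payload 8.3 kg.
Tool frame: the origin (TCP) lies on the centre line of the jaws, within the pads' length; the fingertips stand 17 mm ahead of it and the grasp point (between the pads) lies 2 mm behind it; z points along the fingers, y is the line along which they close (so a half turn about z gives the same grasp; the last joint's range is limited). The gripper opens to 85 mm and grips with 20 to 120 N. Pads are 22 mm wide; open, the fingers measure 114 mm over their backs; the gripper's body (76 mm by 85 mm) begins 54 mm behind the grasp point. The pads swing forward as they close: fully open they stand 13 mm farther back than shut.
Start: joints at [-1.254, 0.383, 0.016, 1.37, -0.006, 1.388, -0.046], TCP at [231.658, 580.464, 248.279] pointing down, gripper open.
Joint ranges: [-2.95, 2.95], [-0.25, 2.06], [-1.52, 1.56], [0.18, 2.33], [-1.44, 4.58], [0.02, 2.06], [-3.01, 3.01]. Speed limits (rad/s): [2.39, 2.39, 3.01, 3.01, 3.14, 3.14, 3.14].

### API

Orientations are given as a rotation vector (axis times angle).
In Python, from bench import ctrl gives the robot as it stands. The module is installed in compiled form; this text tells all that it offers.
- The arm moves only by the shell command python3 -m pendant 'ROWS' [FORCE]. ROWS is JSON, a list of rows, each an object with "translation": the shift along the tool's x, y, z in mm, a list of three; "delta_rot": the turn, a rotation vector about the tool's x, y, z in degrees, a list of three; "gripper": the closure, from 0 (fully open) to 1 (shut). A call has 1 to 8 rows; each row shifts and turns the commanded pose from where the row before left it, along the tool's axes as they then stand; what a row does not reach is not made up. A row lasts 1/12 s, in which the tool goes at most 41.7 mm and 7.16 degrees, less where a joint would pass 70% of its speed; a pose out of reach is approached as far as the arm can. A call with a gripper value outside its range is refused whole. The fingers move at their own pace and stop on an object; FORCE is the grip in N (left out, the last holds). Time passes only in rows, so rows that do not move let the fingers close. It gives the time, the measured TCP pose, the force, the opening and the grip force at its end, in the units of the state.
- ctrl.sense(): the state, without advancing time (a new reading comes with each control period).
- ctrl.capture(name): name is "scene" or "side" or "wrist"; returns a dict with "color" (480x640x3 uint8, red, green, blue), "fx", "fy", "cx", "cy" (pixels), "camera_from_world" (4x4, takes a point from world to camera coordinates). Camera axes: x right, y down, z forward; pixel columns grow to the right and rows downward; lengths in mm; the calibration is good to about 2 mm. A picture is of the moment at which its call begins. There is no depth.
- ctrl.finish_job(): hands the job in; it is judged then, once.
Trained networks look in a picture, given as the dict that the camera call returned (one of the last four; its "shot" number tells which), for a name from the list of things; names that differ only in an ending like _2 or _b are one class to them, and where a whole thing is asked for, a point or a joint stands for the part that bears it (a point fixed in the world has none). Each returns a list of dicts, best first, with "conf" (0 to 1); they miss things now and then, are a little off and sometimes report something else, mostly with a low value. They report only what shows in the picture. A call takes as long as a camera call.
- ctrl.search_frame(target, picture): "bbox" ([left, top, right, bottom] in pixels, round what is visible of it).
- ctrl.spot_point(target, picture): "position" ([column, row] in pixels: a listed point, or the origin of a listed thing).
The state is a dict: "t": time; "q": joint angles; "qd": joint speeds; "effort": joint torques, N m; "ee_pos": TCP position; "orientation": TCP orientation; "wrist_force": force on the tool from outside, world axes, zero at the start; "moment": the same for the moment, N m; "opening": finger opening in mm; "gripper_force": force on a finger pad.
Only numpy, scipy, OpenCV 4.12 (cv2) and the standard library are available. Lean on these libraries where they do the work, as an engineer would, in place of code of your own. Each camera call takes 0.05 s, during which the arm holds its last target. There are 200 camera calls.

### The job

Refit the battery door of the label printer lying belly-up in the service cradle: pick the yellow door up, hook its front lip under the black bar into the slot while its rear is still raised, feel it home, then swing it down and press its rear until the orange catch snaps over it and it lies flat. Do it gently, never forcing the door against the printer (stay well below 25 N), then let go, and leave the other things on the bench where they are.

Things in the scene. Friction and masses are not known exactly. Their poses are not given: they have to be found in the camera images.
- cradle: Fixed aluminium cradle 210 x 150 mm, blue jaws at |y| 51-65 mm, 46 mm high; origin: centre of its underside on the bench; x runs from the slot (front) to the catch (rear). A grey printer, bay open on top, is clamped hard in it, shifted along x by an unreported d, -15 to +15 mm. Below, x and y are in this frame (mm; add d to every x) and heights are above the bench.
- slot_ref (a point): Fixed to the cradle at x -61, y 0, height 66: where the slot's upright end face is if d = 0. A black bar (x -62 to -55, underside 70.5, top 74.5 high) bridges the slot; below it the slot is open down to 48. The slot and bay are 68 wide. With the door home its lip tip stands 0 to 2 mm short of the end face.
- bay_ref (a point): Fixed to the cradle at x 0, y 0, height 64: where the centre of the door's underside is, door home, if d = 0 (a mm or so of play). Ledges at |y| 26.5-34, x -48 to 50, top 64 high, carry the door. Side walls (|y| 34-50) and the rear wall (face at x 52) rise to 70, level with the door's top. Blue battery in the bay: x -27 to 47, top 56.
- catch (a joint): Orange spring catch at the bay's rear, 20 mm wide about y 0, slides along x: 0 at rest, up to 0.008 m pushed rearward. Nose tip x 46 (+d), underside 71 high, its face slopes up and rearward at 62 deg to height 83. Pressing the door's rear down (5-10 N, 30 mm behind its middle) pushes the catch 2-4 mm back; then it springs over the door.
- cover_grip (a point): Centre of the black block, 12 (x) x 40 (y) x 22 mm tall, standing on the middle of the loose yellow door; grip it across the 12 mm. Axes are the door's: +x to the rear edge, z up. 17 mm above the door's underside. Door plate 100 (x) x 64 (y) x 6 mm, about 80 g. It starts flat, block up, on a 6 mm black mat.
- cover_lip (a point): Tip of the door's lip, a tongue 44 mm wide, 4 mm thick, flush with the plate's underside and reaching 10 mm out of its front edge toward -x: door frame x -60, y 0, 2 mm above the underside.
- cover_rear (a point): Middle of the top edge of the door's rear end: door frame x +50, y 0, 6 mm above the underside.
- cover: The yellow battery door itself (see cover_grip); origin at the centre of the plate's underside.
- spare_battery: Loose blue spare battery, 74 x 36 x 20 mm, lying on the rubber mat beside the door; origin at the centre of its underside. Leave alone.
- label_roll: Loose white label roll, 70 mm across, 50 mm high; origin at the centre of its underside. Leave alone.
- tape_roll: Loose amber tape roll, 90 mm across, 48 mm high; origin at the centre of its underside. Leave alone.
- screwdriver: Loose screwdriver lying along its x; origin on its underside. Leave alone.
- carton_a: Loose green stock carton 50 x 75 x 60 mm; origin at the centre of its underside. Leave alone.
- carton_b: Loose orange stock carton 50 x 75 x 60 mm; origin likewise. Leave alone.
- carton_c: Loose pink stock carton 50 x 75 x 60 mm; origin likewise. Leave alone.

How it is judged:
By the outcome, as a careful person would: the job done as asked, in the order asked, and still so for the second after the job is handed in, with the robot touching nothing.
It also fails if it takes over 64 s, if anything falls off the work surface, if the arm or the gripper's body presses on something with over 40 N, if the wrist force passes 120 N, or if a joint passes its speed limit or range.

## Working session

There is one attempt and no reset: what is moved stays moved. The work goes in short steps, Python scripts to look and compute and a shell command to move; the robot and the scene stay as the last step left them, time stands still between calls to the robot, and variables do not carry over. Pictures are saved under pics/ and viewed, at most 10 in all, crops included, and the job is handed in when it is done.

```bash
mkdir -p pics
cat > h.py <<'E'
import numpy as np, cv2
from scipy.spatial.transform import Rotation as R
from scipy.optimize import least_squares
from bench import ctrl
def proj(p,P):
    c=p["camera_from_world"]@np.append(P,1); return np.array([p["fx"]*c[0]/c[2]+p["cx"],p["fy"]*c[1]/c[2]+p["cy"]])
def ray(p,px):
    M=np.linalg.inv(p["camera_from_world"]); d=M[:3,:3]@[(px[0]-p["cx"])/p["fx"],(px[1]-p["cy"])/p["fy"],1]
    return M[:3,3],d/np.linalg.norm(d)
def onz(p,px,z):
    o,d=ray(p,px); return o+d*(z-o[2])/d[2]
def tri(obs):
    A=np.zeros((3,3));b=np.zeros(3)
    for p,px in obs:
        o,d=ray(p,px);Q=np.eye(3)-np.outer(d,d);A+=Q;b+=Q@o
    return np.linalg.solve(A,b)
def save(p,n): cv2.imwrite("pics/"+n,cv2.cvtColor(p["color"],cv2.COLOR_RGB2BGR))
E
python3 - <<'E'
from h import *
np.set_printoptions(precision=1,suppress=True)
s=ctrl.sense();print(s)
P={n:ctrl.capture(n) for n in("scene","side")}
for n,p in P.items():
    save(p,n+"0.png")
    print(n,np.linalg.inv(p["camera_from_world"])[:3,3],p["fx"])
for t in["slot_ref","bay_ref","cradle","catch","cover_grip","cover_lip","cover_rear","cover","spare_battery"]:
    for n,p in P.items():
        r=ctrl.spot_point(t,p)[:2]
        print(t,n,[(np.round(a["position"],1),round(a["conf"],2)) for a in r])
print(ctrl.sense()["t"])
E
```

```text
{'t': 0.0, 'q': array([-1.3,  0.4,  0. ,  1.4, -0. ,  1.4, -0. ]), 'qd': array([ 0., -0.,  0.,  0.,  0., -0., -0.]), 'effort': array([ -0. , -62.8,   0.8, -37.2,   0. ,   0. ,  -0. ]), 'ee_pos': array([231.5, 580. , 247.3]), 'orientation': array([-0.6, -3.1,  0. ]), 'wrist_force': array([ 0.3, -0.6, -0.6]), 'moment': array([0., 0., 0.]), 'gripper_force': 0.0, 'opening': 85.62216319556096}
scene [1599.9  338.9  955.1] 618.9823120966197
side [  466.9 -1137.1   916. ] 533.8623673935058
slot_ref scene [(array([414.6, 235.5]), 0.6), (array([328.5, 332. ]), 0.54)]
slot_ref side [(array([272.1, 199.4]), 0.94)]
bay_ref scene [(array([395.7, 253.2]), 0.87)]
bay_ref side [(array([290.6, 200.3]), 0.98), (array([377.9, 260.9]), 0.56)]
cradle scene [(array([396.8, 269.3]), 0.56)]
cradle side [(array([292.1, 215.3]), 0.65)]Traceback (most recent call last):
  File "<stdin>", line 10, in <module>
ValueError: it knows: bay_ref, carton, cover, cover_grip, cover_lip, cover_rear, cradle, label_roll, screwdriver, slot_ref, spare_battery, tape_roll
```

Run:
```python
from h import *
np.set_printoptions(precision=1,suppress=True)
P={n:ctrl.capture(n) for n in("scene","side","wrist")}
save(P["wrist"],"wrist0.png")
heights=dict(slot_ref=66,bay_ref=64,cradle=0,cover_grip=23,cover_lip=8,cover_rear=12,cover=6,spare_battery=0,screwdriver=0,carton=0,label_roll=0,tape_roll=0)
for t,z in heights.items():
    obs=[]
    for n,p in P.items():
        r=ctrl.spot_point(t,p)[:3]
        print(t,n,[(np.round(a["position"]),round(a["conf"],2),onz(p,a["position"],z)[:2]) for a in r])
        if r and n!="wrist": obs.append((p,r[0]["position"]))
    if len(obs)>1: print("   tri",tri(obs))
```

```text
slot_ref scene [(array([413., 234.]), 0.96, array([493.6, 232.5])), (array([148., 222.]), 0.41, array([ 643.4, -360.4]))]
slot_ref side [(array([271., 203.]), 0.97, array([504.5, 209.9]))]
slot_ref wrist []
   tri [500.1 229.   61.8]
bay_ref scene [(array([395., 252.]), 0.66, array([565.7, 206.5]))]
bay_ref side [(array([290., 202.]), 0.92, array([560.8, 214.8]))]
bay_ref wrist []
   tri [562.5 207.8  65.2]
cradle scene [(array([396., 271.]), 0.82, array([554.5, 211.3]))]
cradle side [(array([288., 218.]), 0.58, array([554.1, 223.7])), (array([390., 298.]), 0.19, array([ 777.1, -170.7]))]
cradle wrist []
   tri [555.4 213.    4.4]
cover_grip scene [(array([235., 233.]), 0.66, array([ 569.8, -177.1])), (array([494., 270.]), 0.5, array([506.8, 421.7]))]
cover_grip side [(array([306., 303.]), 0.79, array([ 562.5, -185.4]))]
cover_grip wrist []
   tri [ 563.3 -180.    17.6]
cover_lip scene [(array([252., 225.]), 0.65, array([ 512.3, -158.3]))]
cover_lip side [(array([285., 304.]), 0.68, array([ 512.6, -165.3]))]
cover_lip wrist []
   tri [ 511.5 -160.2    5.2]
cover_rear scene [(array([3
[... 1216 characters left out ...]
64.9, -413.7])), (array([324., 191.]), 0.66, array([686.3, 370.5])), (array([366., 232.]), 0.59, array([775.9, 119.7]))]
carton wrist []
   tri [ 565.4 -416.     1.7]
label_roll scene [(array([274., 320.]), 0.6, array([784.3,   3. ])), (array([149., 221.]), 0.26, array([ 570.3, -409.9]))]
label_roll side [(array([374., 261.]), 0.75, array([770. , -18.1]))]
label_roll wrist []
   tri [773.9  -1.8 -12.9]
tape_roll scene [(array([202., 295.]), 0.86, array([ 762.7, -173.8])), (array([254., 224.]), 0.64, array([ 497.3, -158.7]))]
tape_roll side [(array([388., 300.]), 0.7, array([ 770.8, -177.4])), (array([294., 221.]), 0.54, array([570.7, 206.7]))]
tape_roll wrist []
   tri [ 767.9 -174.8    1.1]
```

View pics/scene0.png

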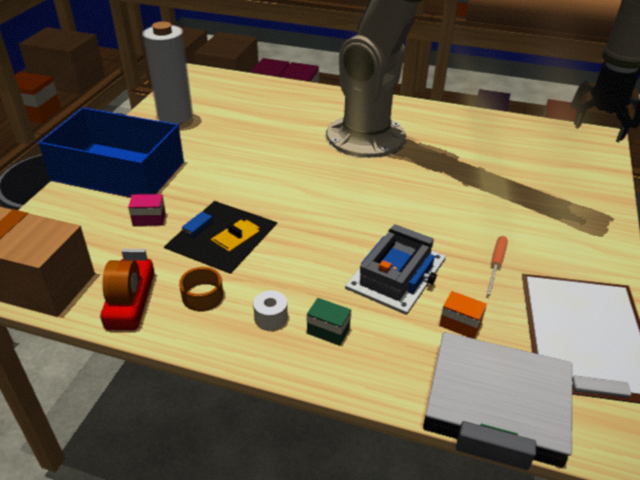

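View pics/side0.png

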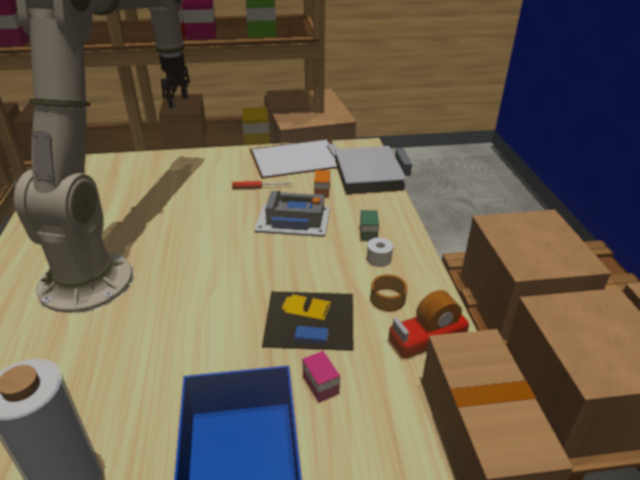

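The scene picture shows the door on its mat at about (235,235) and the printer cradle at (396,265) with the orange catch away from the robot. The side picture agrees (door 307,306; cradle 292,215).

```bash
cat >> h.py <<'E'
def pose(): 
    s=ctrl.sense(); return np.array(s["ee_pos"]),R.from_rotvec(s["orientation"])
def Rdes(yaw,tilt=0):
    # tool z down, tool y along +-door x; tilt: rear raised (deg). choose sign in caller
    y=np.array([np.cos(yaw),np.sin(yaw),0]);z=np.array([0,0,-1.]);x=np.cross(y,z)
    D=R.from_matrix(np.c_[x,y,z])
    return R.from_rotvec(-np.deg2rad(tilt)*np.array([-np.sin(yaw),np.cos(yaw),0]))*D
def step(T,Rt):
    p,Q=pose(); print("trans tool",Q.inv().apply(T-p).round(1),"rot tool deg",np.rad2deg((Q.inv()*Rt).as_rotvec()).round(2))
E
python3 - <<'E'
from h import *
np.set_printoptions(precision=3,suppress=True)
p,Q=pose();print(Q.as_matrix())
w=ctrl.capture("wrist");C=np.linalg.inv(w["camera_from_world"])
print("cam in tool",Q.inv().apply(C[:3,3]-p),"\n",Q.inv().as_matrix()@C[:3,:3],w["fx"])
yaw=np.deg2rad(-19)
for s in(0,np.pi): print((Q.inv()*Rdes(yaw+s)).as_rotvec(degrees=True))
E
```

```text
[[-0.929  0.371 -0.   ]
 [ 0.371  0.929 -0.   ]
 [ 0.    -0.    -1.   ]]
cam in tool [  76.632    0.371 -125.129] 
 [[ 0.001 -0.954 -0.298]
 [ 1.     0.001  0.001]
 [-0.001 -0.298  0.954]] 343.05020573625205
[-0.004  0.002 87.243]
[ -0.002  -0.004 -92.757]
```

```bash
python3 -m pendant '[{"translation":[-36,-17,2],"delta_rot":[0,0,0],"gripper":0},{"translation":[-36,-17,2],"delta_rot":[0,0,0],"gripper":0},{"translation":[-36,-17,2],"delta_rot":[0,0,0],"gripper":0},{"translation":[-36,-17,2],"delta_rot":[0,0,0],"gripper":0},{"translation":[-36,-17,2],"delta_rot":[0,0,0],"gripper":0},{"translation":[-36,-17,2],"delta_rot":[0,0,0],"gripper":0},{"translation":[-36,-17,2],"delta_rot":[0,0,0],"gripper":0},{"translation":[-36,-17,2],"delta_rot":[0,0,0],"gripper":0}]'
python3 -m pendant '[{"translation":[-36,-17,2],"delta_rot":[0,0,0],"gripper":0},{"translation":[-36,-17,2],"delta_rot":[0,0,0],"gripper":0},{"translation":[-36,-17,2],"delta_rot":[0,0,0],"gripper":0},{"translation":[-30,-10,2],"delta_rot":[0,0,0],"gripper":0},{"translation":[0,0,5],"delta_rot":[0,0,7],"gripper":0},{"translation":[0,0,5],"delta_rot":[0,0,7],"gripper":0},{"translation":[0,0,5],"delta_rot":[0,0,7],"gripper":0},{"translation":[0,0,5],"delta_rot":[0,0,7],"gripper":0}]'
python3 -m pendant '[{"translation":[0,0,5],"delta_rot":[0,0,7],"gripper":0},{"translation":[0,0,5],"delta_rot":[0,0,7],"gripper":0},{"translation":[0,0,5],"delta_rot":[0,0,7],"gripper":0},{"translation":[0,0,5],"delta_rot":[0,0,7],"gripper":0},{"translation":[0,0,5],"delta_rot":[0,0,7],"gripper":0},{"translation":[0,0,0],"delta_rot":[0,0,7],"gripper":0},{"translation":[0,0,0],"delta_rot":[0,0,7],"gripper":0},{"translation":[0,0,0],"delta_rot":[0,0,7],"gripper":0}]'
python3 - <<'E'
from h import *
np.set_printoptions(precision=1,suppress=True)
step(np.array([565,225,190]),Rdes(np.deg2rad(-19)));print(pose()[0])
w=ctrl.capture("wrist");save(w,"w1.png")
for t,z in dict(slot_ref=66,bay_ref=64,cradle=0).items():
    print(t,[(np.round(a["position"],1),round(a["conf"],2),onz(w,a["position"],z)[:2]) for a in ctrl.spot_point(t,w)[:2]])
E
```

```text
t: 3.07
ee_pos: [449.8, 345.8, 232.5]
orientation: [0.593, 3.085, 0.001]
wrist_force: [0.2, 1.1, 1.5]
opening: 85.5
gripper_force: 0.0
t: 3.73
ee_pos: [554.5, 239.3, 204.0]
orientation: [-1.331, -2.846, 0.0]
wrist_force: [0.1, 0.3, -0.7]
opening: 85.0
gripper_force: 0.0
t: 4.4
ee_pos: [554.2, 239.7, 179.2]
orientation: [-2.511, -1.889, 0.0]
wrist_force: [-0.4, -0.0, -0.2]
opening: 85.7
gripper_force: 0.0
trans tool [-11.1  14.4 -10.8] rot tool deg [-0.   0.   2.9]
[554.2 239.7 179.2]
slot_ref [(array([262.8, 276.9]), 0.57, array([506.3, 230.5]))]
bay_ref [(array([342.9, 275.9]), 0.87, array([564.1, 213.9]))]
cradle [(array([339. , 250.8]), 0.94, array([564.1, 212.7]))]
```

View pics/w1.png

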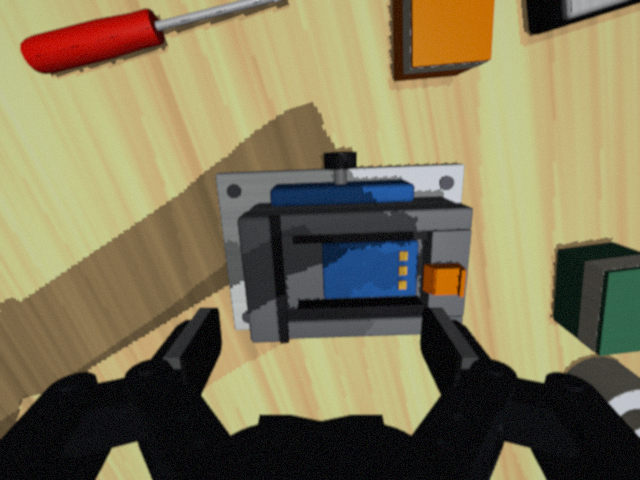

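The wrist picture shows the printer: black bar from about (279,215) to (285,342), orange catch at (424–466, 265–293), cradle plate corners (218,172) and (464,164).

Run:
```python
from h import *
np.set_printoptions(precision=1,suppress=True)
w=ctrl.capture("wrist");I=w["color"].astype(int);r,g,b=I[...,0],I[...,1],I[...,2]
m=(r>130)&(g<150)&(b<70)&(r>g*1.5);m[:, :415]=0;m[:,480:]=0;m[:240]=0;m[310:]=0
ys,xs=np.nonzero(m)
print("orange",xs.min(),xs.max(),ys.min(),ys.max())
for y in range(ys.min(),ys.max()+1,3): print(y,xs[ys==y].min(),xs[ys==y].max(),end="; ")
print()
s=I.sum(2)
for y in(225,235,250,265,280,295,310,325,335): print(y,s[y,262:300])
v=cv2.resize(w["color"][150:350,205:485],(784,560),interpolation=cv2.INTER_CUBIC);v=cv2.convertScaleAbs(v,alpha=1.6,beta=10)
cv2.imwrite("pics/w1c.png",v[...,::-1])
np.save("w1.npy",w,allow_pickle=True)
```

```text
orange 424 465 269 297
269 427 427; 272 425 464; 275 425 465; 278 426 464; 281 425 464; 284 424 464; 287 424 463; 290 425 463; 293 432 463; 296 459 462; 
225 [195 194 199 200 195 192 183 150 115  43  52  33  63  66  41  78  48  58
  92 150 197 187 187 198 191 186 187 183 194 187 168 171 169 183 179 173
 182 174]
235 [189 197 188 189 206 200 180 176 142  88  65  38  57  68  51   6  58  27
  41  73 111 128 125 125 110 121 126 125 119 134 113  96  71  92 101  89
  92  70]
250 [141 141 126 137 142 142 146 141 121 114  69  24  33  21  65  47  15  55
  40  52  70 135 143 149 136 146 139 129 131 124 144 143 136 147 148 131
 147 118]
265 [142 140 152 136 134 134 129 137 146 126 110  56  21  10  51  44  39  11
  47  47  56  79 106 138 137 139 125 141 130 142 144 140 138 151 134 146
 142 157]
280 [143 148 131 134 138 141 134 143 126 142 141 117  72  40  45  27  57  44
  31  37  22  14  87 172 230 246 284 297 294 290 295 294 285 289 284 300
 285 281]
295 [143 126 125 135 131 142 122 132 141 125 129 128 125  74  70  29  40  68
  69  80  66  88  74  83 126 184 247 287 286 285 291 282 284 281 292 279
 286 284]
310 [298 296 296 301 281 290 291 286 299 286 286 293 271 248 165 123  74  80
  89  85  57  76  76  81  83  65 108 102  89  74  81  84 105  75  97  84
 103  66]
325 [285 282 280 280 283 285 278 277 282 286 280 288 289 272 241 166 105  67
  84  71  60  88  65  86 108 179 264 292 291 288 276 285 290 281 281 282
 290 292]
335 [275 270 273 274 273 265 279 284 272 274 282 275 276 278 267 219 154  98
  68  78  85  61  85  84  82 124 219 263 279 274 264 263 274 271 274 264
 272 266]
```

View pics/w1c.png

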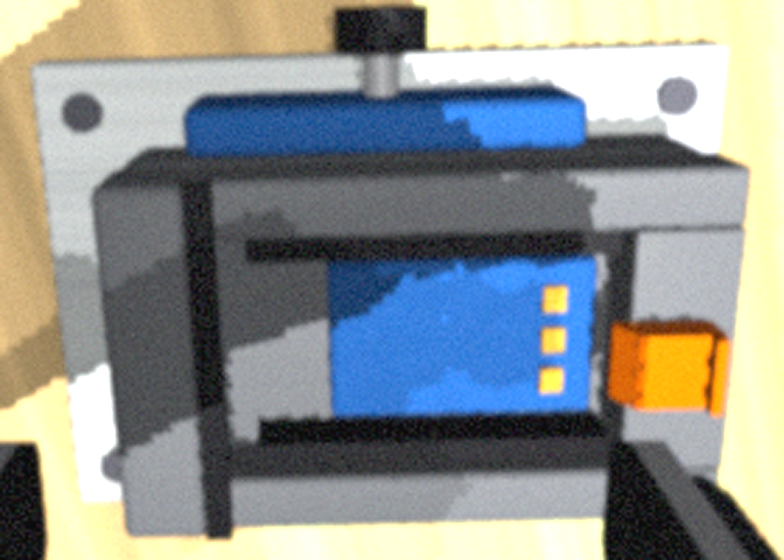

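Run:
```python
from h import *
np.set_printoptions(precision=2,suppress=True)
w=np.load("w1.npy",allow_pickle=True).item()
rows=[225,235,250,265,280,295,310,325,335];L=[270,270.5,271.8,272.5,273.6,275,276,277.3,278]
rr=[225,235,250,265,280,325,335];RR=[281,282,282.5,283.5,284.5,287,287.5]
def res(v):
    X,Y,a=v;Rz=lambda p:np.array([X+np.cos(a)*p[0]-np.sin(a)*p[1],Y+np.sin(a)*p[0]+np.cos(a)*p[1],p[2]])
    inv=lambda px,z:(lambda q:np.array([np.cos(a)*(q[0]-X)+np.sin(a)*(q[1]-Y),-np.sin(a)*(q[0]-X)+np.cos(a)*(q[1]-Y)]))(onz(w,px,z))
    e=[inv((c,r),74.5)[0]+62 for c,r in zip(L,rows)]+[inv((c,r),70.5)[0]+55 for c,r in zip(RR,rr)]
    e+=[2*(inv((424,r),71)[0]-46) for r in(270,280,290)]
    e+=[2*inv((424,280),71)[1]]
    e+=[inv(p,70)[1]+50 for p in((251.4,341),(419,335))]+[inv(p,70)[1]-50 for p in((245,216.5),(471,211))]
    return np.array(e)
s=least_squares(res,[562,210,-.33]);X,Y,a=s.x
print(X,Y,np.rad2deg(a));print(res(s.x))
c=onz(w,(339,250.8),0);print("cradle origin in printer",c-[X,Y,0])
# plate corners (assume z top 8)
for px in((217,172),(464,164)):
  for z in(6,10):
    q=onz(w,px,z)-[X,Y,0];print(px,z,np.cos(a)*q[0]+np.sin(a)*q[1],-np.sin(a)*q[0]+np.cos(a)*q[1])
```

```text
575.9544301491917 209.928257167588 -13.957952057410997
[-0.77 -0.92 -0.76 -1.03 -1.02 -0.78 -0.84 -0.67 -0.68 -0.69 -0.42 -0.72
 -0.67 -0.62 -0.83 -0.93  1.04  2.05  3.08 -1.46  0.53  2.52  0.02 -0.14]
cradle origin in printer [-11.47   2.94   0.  ]
(217, 172) 6 -115.5744623160259 75.57023492404286
(217, 172) 10 -114.38033983594552 75.90313581958179
(464, 164) 6 94.59780361556315 76.80439162552987
(464, 164) 10 92.97455832464212 77.12074860030108
```

```bash
python3 -m pendant '[{"translation":[-38,12,1],"delta_rot":[0,0,0],"gripper":0},{"translation":[-38,12,1],"delta_rot":[0,0,0],"gripper":0},{"translation":[-38,12,1],"delta_rot":[0,0,0],"gripper":0},{"translation":[-38,12,1],"delta_rot":[0,0,0],"gripper":0},{"translation":[-38,12,1],"delta_rot":[0,0,0],"gripper":0},{"translation":[-38,12,1],"delta_rot":[0,0,0],"gripper":0},{"translation":[-38,12,1],"delta_rot":[0,0,0],"gripper":0},{"translation":[-38,12,1],"delta_rot":[0,0,0],"gripper":0}]'
python3 -m pendant '[{"translation":[-38,12,1],"delta_rot":[0,0,0],"gripper":0},{"translation":[-38,12,1],"delta_rot":[0,0,0],"gripper":0},{"translation":[0,0,4],"delta_rot":[0,0,4],"gripper":0},{"translation":[0,0,0],"delta_rot":[0,0,0],"gripper":0}]'
python3 - <<'E'
from h import *
np.set_printoptions(precision=1,suppress=True)
p,Q=pose();print(p,np.rad2deg(np.arctan2(*Q.as_matrix()[[1,0],1])))
w=ctrl.capture("wrist");save(w,"w2.png");np.save("w2.npy",w,allow_pickle=True)
for t,z in dict(cover_grip=23,cover_lip=8,cover_rear=12,cover=6).items():
    print(t,[(np.round(a["position"],1),round(a["conf"],2),onz(w,a["position"],z)[:2]) for a in ctrl.spot_point(t,w)[:2]])
E
```

```text
t: 5.32
ee_pos: [563.9, -80.9, 171.6]
orientation: [2.501, 1.9, 0.001]
wrist_force: [0.5, 0.3, 0.1]
opening: 85.4
gripper_force: 0.0
t: 5.65
ee_pos: [565.4, -162.8, 164.9]
orientation: [2.575, 1.798, -0.002]
wrist_force: [-0.1, 0.4, -0.6]
opening: 85.4
gripper_force: 0.0
[ 565.4 -162.8  164.9] -20.147384704536666
cover_grip [(array([323.5, 255. ]), 0.76, array([ 562.4, -177.5]))]
cover_lip [(array([260.9, 245.6]), 0.66, array([ 513. , -155.8]))]
cover_rear [(array([386.2, 255.5]), 0.69, array([ 611.4, -199.9]))]
cover [(array([327.6, 252.1]), 0.96, array([ 564.8, -181.7]))]
```

View pics/w2.png

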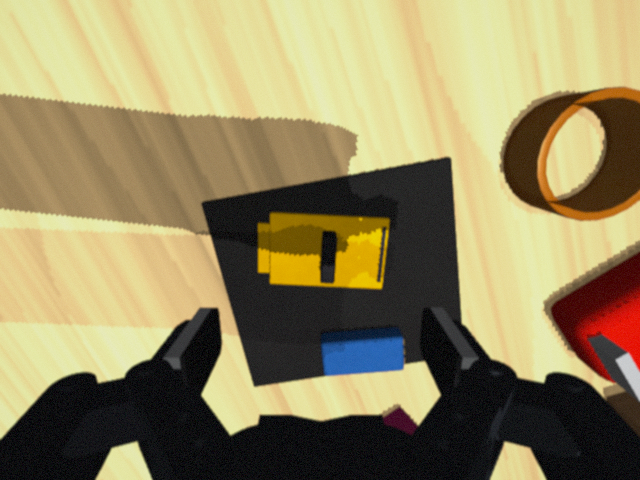

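The door lies at plate corners about (270,212), (390,218), (382,290), (270,283), block centre about (329,256), lip left at (258–270), spare battery below at (322–404, 330–375).

Run:
```python
from h import *
np.set_printoptions(precision=1,suppress=True)
w=np.load("w2.npy",allow_pickle=True).item();I=w["color"].astype(int)
m=((I[...,0]>90)&(I[...,2]<70)&(I[...,1]>60)).astype(np.uint8)
m[:205]=0;m[300:]=0;m[:,:245]=0;m[:,400:]=0
m=cv2.morphologyEx(m,cv2.MORPH_CLOSE,np.ones((25,25)))
def model(v):
    X,Y,a=v;c,s=np.cos(a),np.sin(a);out=np.zeros((480*1,640),np.uint8)
    def poly(pts): 
        q=np.array([proj(w,[X+c*x-s*y,Y+s*x+c*y,z]) for x,y,z in pts]);cv2.fillConvexPoly(out,np.round(cv2.convexHull(q.astype(np.float32))*16).astype(np.int32),1,shift=4)
    poly([(x,y,z) for x in(-50,50) for y in(-32,32) for z in(6,12)])
    poly([(x,y,z) for x in(-60,-50) for y in(-22,22) for z in(6,10)])
    return out
from scipy.optimize import minimize
f=lambda v:int((model([v[0],v[1],v[2]/50])!=m).sum())
best=min((minimize(f,[563+i,-180,np.deg2rad(-20)*50],method="Nelder-Mead",options=dict(initial_simplex=[[563+i,-180,-17.5],[568,-180,-17.5],[563,-175,-17.5],[563,-180,-13]])) for i in(-2,2)),key=lambda r:r.fun)
v=best.x;print(best.fun,m.sum(),v[:2],np.rad2deg(v[2]/50))
a=v[2]/50
# block top outline check: dark pixels within door
d=((I.sum(2)<110)).astype(np.uint8);d[:225]=0;d[292:]=0;d[:,:312]=0;d[:,348:]=0
ys,xs=np.nonzero(d);print("block px",xs.min(),xs.max(),ys.min(),ys.max(),"pred",[proj(w,[v[0]+np.cos(a)*x-np.sin(a)*y,v[1]+np.sin(a)*x+np.cos(a)*y,34]) for x,y in((-6,-20),(6,-20),(6,20),(-6,20))])
step(np.array([v[0],v[1],31]),Rdes(a))
```

```text
254.0 9023 [ 564.7 -180.9] -23.24721495323082
block px 312 347 231 291 pred [array([319. , 285.1]), array([333.8, 285.8]), array([337.2, 238.6]), array([321.8, 237.7])]
trans tool [-23.6   5.8 134.3] rot tool deg [-0.  -0.   3.8]
```

```bash
python3 -m pendant '[{"translation":[-8,2,20],"delta_rot":[0,0,0],"gripper":0.3},{"translation":[-8,2,20],"delta_rot":[0,0,0],"gripper":0.3},{"translation":[-7,2,20],"delta_rot":[0,0,0],"gripper":0.3},{"translation":[0,0,0],"delta_rot":[0,0,3.5],"gripper":0.3},{"translation":[0,0,25],"delta_rot":[0,0,0],"gripper":0.3},{"translation":[0,0,25],"delta_rot":[0,0,0],"gripper":0.3},{"translation":[0,0,22],"delta_rot":[0,0,0],"gripper":0.3},{"translation":[0,0,0],"delta_rot":[0,0,0],"gripper":0.3}]' 40
python3 - <<'E'
from h import *
np.set_printoptions(precision=1,suppress=True)
step(np.array([565,-180,33]),Rdes(np.deg2rad(-23)));print(pose()[0],ctrl.sense()["wrist_force"])
w=ctrl.capture("wrist");save(w,"w3.png")
E
```

```text
t: 6.57
ee_pos: [562.2, -179.6, 29.1]
orientation: [-2.616, -1.73, 0.007]
wrist_force: [-1.1, 0.1, -0.5]
opening: 59.8
gripper_force: 0.0
trans tool [ 0.7  2.8 -3.9] rot tool deg [-0.4  0.  -0. ]
[ 562.2 -179.6   29.1] [-1.1  0.1 -0.5]
```

View pics/w3.png

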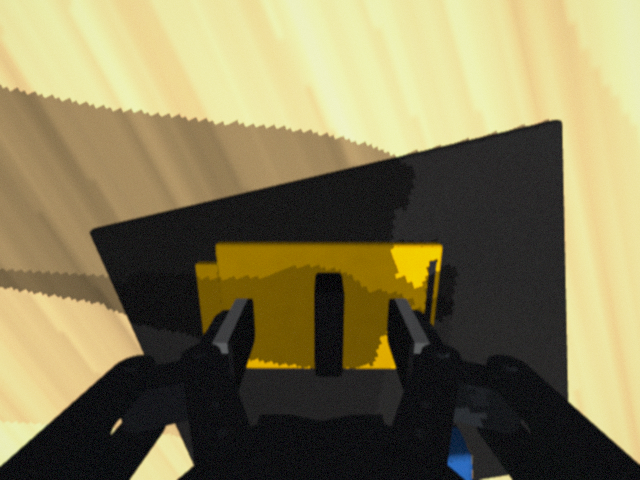

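The picture shows the jaws straddling the block (fingers at columns 242 and 398, block at 329), door parallel to the jaws. I correct by about 3 mm and close.

```bash
python3 -m pendant '[{"translation":[0.5,3,-2.5],"delta_rot":[0,0,0],"gripper":0.3},{"translation":[0,0,0],"delta_rot":[0,0,0],"gripper":0.6},{"translation":[0,0,0],"delta_rot":[0,0,0],"gripper":1},{"translation":[0,0,0],"delta_rot":[0,0,0],"gripper":1},{"translation":[0,0,0],"delta_rot":[0,0,0],"gripper":1},{"translation":[0,0,0],"delta_rot":[0,0,0],"gripper":1}]' 60
python3 -m pendant '[{"translation":[0,0,0],"delta_rot":[0,0,0],"gripper":1},{"translation":[0,0,0],"delta_rot":[0,0,0],"gripper":1},{"translation":[0,0,0],"delta_rot":[0,0,0],"gripper":1}]' 60
```

```text
t: 7.12
ee_pos: [567.9, -183.2, 36.9]
orientation: [2.623, 1.728, 0.002]
wrist_force: [-1.4, 1.3, 7.3]
opening: 10.2
gripper_force: 62.0
t: 7.37
ee_pos: [567.9, -183.2, 36.9]
orientation: [2.623, 1.728, 0.002]
wrist_force: [-2.0, 0.7, 6.7]
opening: 10.5
gripper_force: 62.0
```

```bash
python3 -m pendant '[{"translation":[0,0,-10],"delta_rot":[0,0,0],"gripper":1},{"translation":[0,0,-15],"delta_rot":[0,0,0],"gripper":1},{"translation":[0,0,-25],"delta_rot":[0,0,0],"gripper":1},{"translation":[0,0,-30],"delta_rot":[0,0,0],"gripper":1},{"translation":[0,0,-30],"delta_rot":[0,0,0],"gripper":1},{"translation":[0,0,-10],"delta_rot":[0,0,0],"gripper":1},{"translation":[0,0,0],"delta_rot":[0,0,0],"gripper":1}]'
python3 - <<'E'
from h import *
np.set_printoptions(precision=1,suppress=True)
s=ctrl.sense();print(s["ee_pos"],s["wrist_force"],s["opening"])
w=ctrl.capture("wrist");save(w,"w4.png");np.save("w4.npy",w,allow_pickle=True)
s=ctrl.sense();print(s["ee_pos"],s["orientation"],s["wrist_force"],s["moment"])
p,Q=pose()
for n in("wrist","side"):
  v=w if n=="wrist" else ctrl.capture(n)
  for t in("cover_grip","cover_lip","cover_rear","cover"):
    print(n,t,[(np.round(a["position"],1),round(a["conf"],2)) for a in ctrl.spot_point(t,v)[:2]])
E
```

```text
t: 7.95
ee_pos: [569.0, -184.0, 159.6]
orientation: [2.621, 1.725, 0.007]
wrist_force: [0.2, -0.3, -1.6]
opening: 10.4
gripper_force: 61.0
[ 569.  -184.   159.6] [ 0.2 -0.3 -1.6] 10.39137272066773
[ 568.  -183.3  157.1] [2.6 1.7 0. ] [ 0.6 -0.5 -1.7] [-0.1 -0.   0.1]
wrist cover_grip [(array([318.8, 310.7]), 0.63), (array([547.1, 119.6]), 0.36)]
wrist cover_lip [(array([198.8, 297.8]), 0.86)]
wrist cover_rear [(array([423.8, 303.4]), 0.56)]
wrist cover [(array([321.4, 291.4]), 0.6)]
side cover_grip [(array([309. , 266.2]), 0.58)]
side cover_lip [(array([285. , 267.1]), 0.77), (array([329.5, 272.7]), 0.18)]
side cover_rear [(array([328. , 273.7]), 0.78)]
side cover []
```

View pics/w4.png

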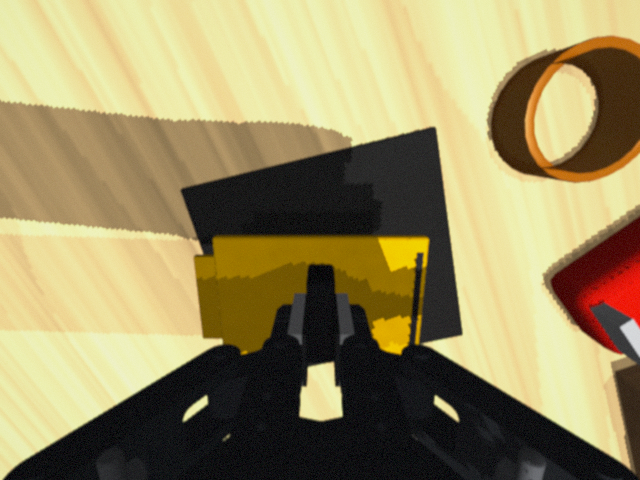

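The door hangs level in the jaws: plate corners (215,237) and (429,237), lip corners (195,256) and (203,338). I now fit its pose in the tool frame.

```bash
cat >> h.py <<'E'
def fitdoor(w,p,Q,guess=None):
    """door pose in tool frame from held-door silhouette in wrist image w taken at tool pose p,Q"""
    I=w["color"].astype(int);m=((I[...,0]>70)&(I[...,2]<0.5*I[...,1])&(I[...,2]<70)).astype(float)
    m=cv2.GaussianBlur(m,(3,3),0)
    return m
E
python3 - <<'E'
from h import *
np.set_printoptions(precision=1,suppress=True)
w=np.load("w4.npy",allow_pickle=True).item();m=fitdoor(w,0,0)
def cross(line): 
    i=np.nonzero(line>.5)[0]; return (i.min(),i.max()) if len(i) else None
top=[(c,150+cross(m[150:400,c])[0]-.5) for c in range(225,421,15)]
lip=[(150+cross(m[r,150:500])[0]-.5,r) for r in range(265,331,8)]
lf=[(205+cross(m[r,205:260])[0]-.5,r) for r in (240,243,246,249)]
rt=[(cross(m[r,:460])[1]+.5,r) for r in range(242,340,8)]
print(top,lip,lf,rt)
s=ctrl.sense();p=np.array([568.5,-183.6,158]);Q=R.from_rotvec(s["orientation"])
# door pose in world: pos d, rot = Rz(yaw)*small
def ext(): return 
def res(v):
    D=R.from_euler("ZYX",v[3:],degrees=True);P=lambda q:proj(w,D.apply(q)+v[:3])
    def dist(pts,a,b):
        a=P(np.array(a,float));b=P(np.array(b,float));n=np.array([-(b-a)[1],(b-a)[0]]);n/=np.linalg.norm(n);return list((np.array(pts)-a)@n)
    # camera views from above +y: top edge is lower/upper? side face visible -> use underside edge if it projects farther out
    e=dist(top,(-50,32,6),(50,32,6))
    e+=dist(lip,(-60,-22,4),(-60,22,4))
    e+=dist(rt,(50,-32,6),(50,32,6))
    return np.array(e+[(v[4])/3,(v[5])/3])
s=least_squares(res,[568,-184,130,-23,0,0],loss="soft_l1");v=s.x;print(v,"\n",res(v))
D=R.from_euler("ZYX",v[3:],degrees=True)
off=Q.inv().apply(v[:3]-p);print("door origin in tool",off,"rot door->tool", (Q.inv()*D).as_euler("ZYX",degrees=True))
print("yaw tool",np.rad2deg(np.arctan2(*Q.as_matrix()[[1,0],1])))
E
```

```text
[(225, np.float64(235.5)), (240, np.float64(235.5)), (255, np.float64(235.5)), (270, np.float64(235.5)), (285, np.float64(235.5)), (300, np.float64(235.5)), (315, np.float64(235.5)), (330, np.float64(235.5)), (345, np.float64(235.5)), (360, np.float64(235.5)), (375, np.float64(235.5)), (390, np.float64(234.5)), (405, np.float64(234.5)), (420, np.float64(234.5))] [(np.float64(194.5), 265), (np.float64(195.5), 273), (np.float64(196.5), 281), (np.float64(197.5), 289), (np.float64(198.5), 297), (np.float64(199.5), 305), (np.float64(200.5), 313), (np.float64(201.5), 321), (np.float64(201.5), 329)] [(np.float64(211.5), 240), (np.float64(212.5), 243), (np.float64(211.5), 246), (np.float64(212.5), 249)] [(np.float64(429.5), 242), (np.float64(428.5), 250), (np.float64(427.5), 258), (np.float64(426.5), 266), (np.float64(425.5), 274), (np.float64(424.5), 282), (np.float64(423.5), 290), (np.float64(422.5), 298), (np.float64(422.5), 306), (np.float64(421.5), 314), (np.float64(421.5), 322), (np.float64(420.5), 330), (np.float64(419.5), 338)]
[ 570.  -181.8  126.9  -23.2    0.6    0.3] 
 [-0.2 -0.2 -0.1 -0.   0.   0.1  0.2  0.2  0.3  0.4  0.4 -0.5 -0.4 -0.4
 -0.1 -0.1 -0.   0.   0.1  0.1  0.2  0.3 -0.7  0.6  0.4  0.2 -0.  -0.2
 -0.4 -0.6 -0.8 -0.  -0.2  0.6  0.4  0.2  0.2  0.1]
door origin in tool [ 2.3  0.7 31.1] rot door->tool [  90.    -0.6 -179.6]
yaw tool -23.26224712993566
```

```bash
cat >> h.py <<'E'
PR=dict(X=576.0,Y=209.9,yaw=-13.9)
OFF=np.array([2.3,0.7,31.1])   # door origin in tool
def door_target(tipx,h,tilt,yoff=0):
    """tool pose putting lip-tip underside at printer x tipx, height h, rear raised by tilt deg"""
    a=np.deg2rad(PR["yaw"]);Rt=Rdes(a,tilt)
    D=R.from_euler("ZYX",[PR["yaw"],-tilt,0],degrees=True)
    Z=R.from_euler("Z",PR["yaw"],degrees=True)
    tip=np.array([PR["X"],PR["Y"],0])+Z.apply([tipx,yoff,h])
    return tip+D.apply([60,0,0])-Rt.apply(OFF),Rt
def state_door():
    """tip pos in printer frame (x,y,underside height), tilt, yaw from present tool pose"""
    p,Q=pose();T=Rdes(0).inv();D=Q*T
    o=p+Q.apply(OFF);t=o+D.apply([-60,0,0]);Z=R.from_euler("Z",PR["yaw"],degrees=True)
    e=D.as_euler("ZYX",degrees=True)
    s=ctrl.sense()
    print("tip",np.round(Z.inv().apply(t-[PR["X"],PR["Y"],0]),1),"yaw-err %.1f tilt %.1f roll %.1f"%(e[0]-PR["yaw"],-e[1],e[2]),"F printer",np.round(Z.inv().apply(s["wrist_force"]),1),"t",round(s["t"],2),"open",round(s["opening"],1))
E
python3 - <<'E'
from h import *
np.set_printoptions(precision=2,suppress=True)
state_door()
T,Rt=door_target(-30,95,15);print(T)
step(T,Rt)
T,Rt=door_target(-30,95,0);step(T,Rt)
E
```

```text
tip [  27.6 -371.7  124. ] yaw-err -9.4 tilt -0.1 roll -0.0 F printer [-0.9  0.3 -1.6] t 8.45 open 10.2
[594.11 203.05 140.39]
trans tool [ 365.4 -127.6   14.7] rot tool deg [-15.04   1.25  -9.31]
trans tool [ 367.  -117.7   28.9] rot tool deg [-0.07  0.02 -9.36]
```

```bash
python3 -m pendant '[{"translation":[20,-6.5,-2],"delta_rot":[0,0,0],"gripper":1},{"translation":[36,-12,0],"delta_rot":[0,0,0],"gripper":1},{"translation":[36,-12,0],"delta_rot":[0,0,0],"gripper":1},{"translation":[36,-12,0],"delta_rot":[0,0,0],"gripper":1},{"translation":[36,-12,0],"delta_rot":[0,0,0],"gripper":1},{"translation":[36,-12,0],"delta_rot":[0,0,0],"gripper":1},{"translation":[36,-12,0],"delta_rot":[0,0,0],"gripper":1},{"translation":[36,-12,0],"delta_rot":[0,0,0],"gripper":1}]' 80
python3 -m pendant '[{"translation":[36,-12,0],"delta_rot":[0,0,0],"gripper":1},{"translation":[36,-12,0],"delta_rot":[0,0,0],"gripper":1},{"translation":[22,-8,0],"delta_rot":[0,0,0],"gripper":1},{"translation":[0,0,0],"delta_rot":[0,0,-4.7],"gripper":1},{"translation":[0,0,0],"delta_rot":[0,0,-4.7],"gripper":1},{"translation":[0,0,0],"delta_rot":[-5,0,0],"gripper":1},{"translation":[0,0,0],"delta_rot":[-5,0,0],"gripper":1},{"translation":[0,0,0],"delta_rot":[-5,0,0],"gripper":1}]'
python3 -m pendant '[{"translation":[0,0,0],"delta_rot":[0,0,0],"gripper":1},{"translation":[0,0,0],"delta_rot":[0,0,0],"gripper":1}]'
python3 - <<'E'
from h import *
np.set_printoptions(precision=2,suppress=True)
state_door()
T,Rt=door_target(-30,95,15);step(T,Rt)
w=ctrl.capture("wrist");save(w,"w5.png");p,Q=pose();np.save("w5.npy",dict(w=w,p=p,Q=Q.as_rotvec()),allow_pickle=True)
E
```

```text
t: 9.12
ee_pos: [591.5, 104.4, 157.7]
orientation: [-2.624, -1.728, 0.0]
wrist_force: [1.0, 0.3, -0.8]
opening: 9.6
gripper_force: 83.4
t: 9.78
ee_pos: [600.0, 201.1, 157.8]
orientation: [2.302, 1.802, 0.242]
wrist_force: [0.4, -0.6, -0.1]
opening: 9.8
gripper_force: 83.6
t: 9.95
ee_pos: [597.8, 202.6, 157.4]
orientation: [2.304, 1.809, 0.235]
wrist_force: [0.5, 0.2, -0.3]
opening: 9.5
gripper_force: 83.6
tip [-26.5   0.3 112.1] yaw-err 0.2 tilt 14.8 roll -0.0 F printer [ 0.5  0.3 -0.3] t 9.95 open 9.5
trans tool [-0.5 -7.9 15.5] rot tool deg [-0.19 -0.03  0.18]
```

View pics/w5.png

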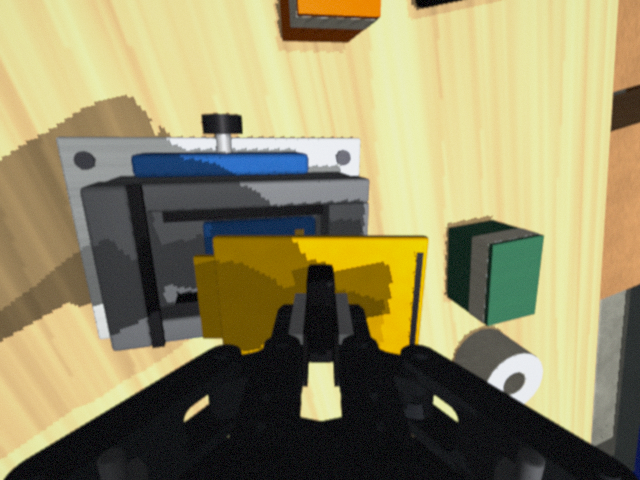

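The held door (plate 200–428, 236–350) is behind and above the bay; the black bar runs from about (131,185) to (156,346). I compare the bar and wall edges with the predicted ones.

Run:
```python
from h import *
np.set_printoptions(precision=1,suppress=True)
d=np.load("w5.npy",allow_pickle=True).item();w=d["w"];I=w["color"].astype(int)
a=np.deg2rad(PR["yaw"]);P=lambda x,y,z:proj(w,[PR["X"]+np.cos(a)*x-np.sin(a)*y,PR["Y"]+np.sin(a)*x+np.cos(a)*y,z])
for q in((-62,50,74.5),(-62,-50,74.5),(-55,50,74.5),(-55,-50,74.5),(-55,50,70.5),(-75,50,70),(60,50,70),(-50,-50,70),(-70,-50,70),(47,18,56)): print(q,P(*q))
s=I.sum(2)
for y in(195,215,235,255,285,310,325,340): print(y,120+np.arange(0,45)[0],s[y,120:170])
print("col100 rows170-200",s[165:200,100],"\ncol 125 rows 335-360",s[335:358,125],"\ncol 350",s[165:200,350])
```

```text
(-62, 50, 74.5) [127.5 187.2]
(-62, -50, 74.5) [153.9 349.6]
(-55, 50, 74.5) [141.9 186.8]
(-55, -50, 74.5) [166.1 348. ]
(-55, 50, 70.5) [143.6 185.8]
(-75, 50, 70) [102.9 186.8]
(60, 50, 70) [342.8 180.4]
(-50, -50, 70) [175.6 342.9]
(-70, -50, 70) [141.4 347.4]
(47, 18, 56) [317.3 225.6]
195 120 [255 256 239 249 233 226 188 148  94  90  68  89  79  71  68  93  84  94
  70  99  77  68  88 153 219 244 240 247 258 238 249 256 241 248 248 261
 242 250 237 250 239 241 249 244 251 247 250 230 246 250]
215 120 [258 241 265 246 247 255 239 237 221 190 143  99  81  77  72  90  54  91
  81  72  87  72  90  87  70  58 125 162 180 187 183 172 202 219 244 246
 245 240 247 237 235 222 169 108  87  97  87  70  88  89]
235 120 [248 248 237 240 253 239 244 251 245 246 239 228 184 148 108  56  58  72
  77  55  74  88  93  66  76  80  86  30  65 112 164 197 175 186 176 182
 182 178 222 232 236 231 248 239 238 231 239 222 236 248]
255 120 [189 175 171 180 181 197 204 183 189 202 228 243 240 249 231 229 197 124
  67  59  55  47  50   6  31  21  47  42  74  58  42  46 113 158 181 169
 176 160 175 177 1
[... 618 characters left out ...]
  98  92 100 113  88 101 170 289 334 358 354 353 352 359]
340 120 [344 345 354 335 345 340 344 357 344 348 344 349 349 337 339 346 343 345
 352 346 347 348 352 338 340 347 347 339 333 311 276 192 140  96  95  94
 104  94  97  91  92 100  93  92  99 202 300 326 338 353]
col100 rows170-200 [441 457 463 471 469 470 477 474 469 467 464 452 466 463 461 432 341 207
 132 142 117 145 173 205 208 211 234 249 237 236 233 237 239 242 232] 
col 125 rows 335-360 [354 335 347 338 354 340 351 349 343 335 341 339 332 322 390 469 521 533
 530 534 534 534 533] 
col 350 [716 716 716 720 713 716 715 713 716 677 530 316 165 198 280 354 408 419
 432 437 439 431 447 438 428 429 429 423 424 426 423 423 428 420 427]
```

```bash
sed -i 's/X=576.0,Y=209.9/X=575.3,Y=210.1/' h.py
python3 - <<'E'
from h import *
np.set_printoptions(precision=2,suppress=True)
state_door()
for a in((-50,80),(-50,63.2),(-62,63.2)): step(*door_target(*a,15))
E
```

```text
tip [-24.3   0.  112.7] yaw-err 0.1 tilt 14.9 roll 0.0 F printer [ 1.   0.  -1.1] t 10.0 open 9.9
trans tool [ -0.1 -33.3  24.9] rot tool deg [-0.14 -0.03  0.09]
trans tool [ -0.1 -37.6  41.1] rot tool deg [-0.14 -0.03  0.09]
trans tool [ -0.1 -49.2  38.1] rot tool deg [-0.14 -0.03  0.09]
```

```bash
python3 -m pendant '[{"translation":[0,-8,6],"delta_rot":[0,0,0],"gripper":1},{"translation":[0,-9,7],"delta_rot":[0,0,0],"gripper":1},{"translation":[0,-9,7],"delta_rot":[0,0,0],"gripper":1},{"translation":[0,-7,5],"delta_rot":[0,0,0],"gripper":1},{"translation":[0,0,0],"delta_rot":[0,0,0],"gripper":1},{"translation":[0,0,0],"delta_rot":[0,0,0],"gripper":1}]'
python3 - <<'E'
from h import *
np.set_printoptions(precision=2,suppress=True)
state_door();state_door()
w=ctrl.capture("wrist");save(w,"w6.png");state_door()
for a in((-50,63.2),(-62,63.2)): step(*door_target(*a,15))
a=np.deg2rad(PR["yaw"]);P=lambda x,y,z:proj(w,[PR["X"]+np.cos(a)*x-np.sin(a)*y,PR["Y"]+np.sin(a)*x+np.cos(a)*y,z])
s=w["color"].astype(int).sum(2)
for y in(170,190,210,230):
    e0,e1=P(-62,50,74.5),P(-62,-50,74.5);c=e0[0]+(y-e0[1])*(e1-e0)[0]/(e1-e0)[1]
    print(y,"pred left",round(c,1),s[y,int(c)-10:int(c)+30])
E
```

```text
t: 10.5
ee_pos: [574.0, 207.6, 124.3]
orientation: [2.303, 1.805, 0.235]
wrist_force: [0.1, 0.4, -1.7]
opening: 9.5
gripper_force: 83.6
tip [-49.9  -0.5  78.9] yaw-err 0.1 tilt 14.9 roll -0.1 F printer [-0.   0.4 -1.7] t 10.5 open 9.5
tip [-49.9  -0.5  78.9] yaw-err 0.1 tilt 14.9 roll -0.1 F printer [-0.   0.4 -1.7] t 10.5 open 9.5
tip [-49.2  -0.3  79.7] yaw-err 0.1 tilt 15.0 roll -0.0 F printer [ 0.3 -0.4 -0.6] t 10.55 open 9.7
trans tool [ 0.3 -5.1 15.7] rot tool deg [-0.01 -0.    0.05]
trans tool [  0.3 -16.7  12.6] rot tool deg [-0.01 -0.    0.05]
170 pred left 161.2 [467 462 467 477 465 463 467 469 459 474 463 475 468 425 333 224 169 180
 172 198 188 196 193 205 199 208 198 198 188 187 201 191 207 200 193 206
 192 199 194 187]
190 pred left 163.9 [143 130 126 104 123 133 129 128 121 111 118  86  79  90  81  69  53  92
  74  94  99  60  91  92  55  46  90  89 140 169 192 195 193 182 192 183
 193 199 193 197]
210 pred left 166.5 [244 252 247 253 247 252 245 213 198 169 132  87 103  68  72 105  95  71
  88  81  82  80 116  90  96  91  93 151 215 231 231 240 238 243 237 245
 218 245 241 237]
230 pred left 169.2 [249 257 241 238 243 244 241 223 183 151 104  76  80  80  83  78  84  73
  67  78  74  77  82  97  88  79 106 158 188 198 192 229 247 240 247 242
 238 240 249 236]
```

View pics/w6.png

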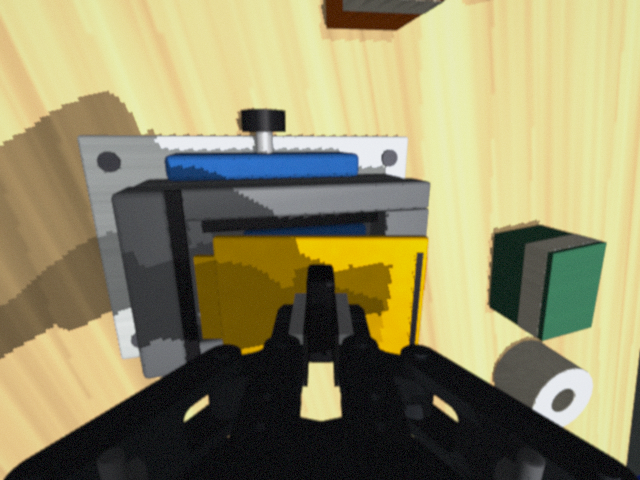

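The lip (left edge at column 195–203) lies just behind the black bar (columns 166–197) and the door is centred between the walls. Lowering now.

```bash
python3 -m pendant '[{"translation":[0,-1,4],"delta_rot":[0,0,0],"gripper":1},{"translation":[0,-1,4],"delta_rot":[0,0,0],"gripper":1},{"translation":[0,-1,4],"delta_rot":[0,0,0],"gripper":1},{"translation":[0,-1,3],"delta_rot":[0,0,0],"gripper":1},{"translation":[0,0,0],"delta_rot":[0,0,0],"gripper":1},{"translation":[0,0,0],"delta_rot":[0,0,0],"gripper":1}]'
python3 - <<'E'
from h import *
np.set_printoptions(precision=2,suppress=True)
state_door();w=ctrl.capture("wrist");state_door()
for a in((-50,63.2),(-62,63.2)): step(*door_target(*a,15))
E
```

```text
t: 11.05
ee_pos: [574.6, 207.5, 109.3]
orientation: [2.304, 1.804, 0.237]
wrist_force: [-0.3, 0.8, -1.0]
opening: 9.7
gripper_force: 83.6
tip [-49.3  -0.4  63.9] yaw-err 0.0 tilt 15.0 roll -0.0 F printer [-0.5  0.7 -1. ] t 11.05 open 9.7
tip [-49.2  -0.4  64.1] yaw-err 0.0 tilt 15.0 roll -0.0 F printer [ 1.   0.3 -0.8] t 11.1 open 9.7
trans tool [ 0.4 -1.   0.7] rot tool deg [-0.01  0.    0.04]
trans tool [  0.4 -12.6  -2.4] rot tool deg [-0.01  0.    0.04]
```

```bash
python3 -m pendant '[{"translation":[0.4,-2,0.2],"delta_rot":[0,0,0],"gripper":1},{"translation":[0,-2,-0.5],"delta_rot":[0,0,0],"gripper":1},{"translation":[0,-2,-0.5],"delta_rot":[0,0,0],"gripper":1},{"translation":[0,-2,-0.5],"delta_rot":[0,0,0],"gripper":1},{"translation":[0,0,0],"delta_rot":[0,0,0],"gripper":1},{"translation":[0,0,0],"delta_rot":[0,0,0],"gripper":1}]'
python3 -c "
from h import *
state_door()"
python3 -m pendant '[{"translation":[0,-1,-0.25],"delta_rot":[0,0,0],"gripper":1},{"translation":[0,0,0],"delta_rot":[0,0,0],"gripper":1}]'
python3 -c "
from h import *
state_door()"
python3 -m pendant '[{"translation":[0,-1,-0.25],"delta_rot":[0,0,0],"gripper":1},{"translation":[0,0,0],"delta_rot":[0,0,0],"gripper":1}]'
python3 -c "
from h import *
state_door()"
```

```text
t: 11.6
ee_pos: [566.8, 210.1, 108.8]
orientation: [2.303, 1.805, 0.238]
wrist_force: [-0.1, 0.3, -0.2]
opening: 9.7
gripper_force: 83.6
tip [-57.5   0.2  63.4] yaw-err 0.1 tilt 15.0 roll 0.0 F printer [-0.2  0.3 -0.2] t 11.6 open 9.7
t: 11.77
ee_pos: [565.9, 210.2, 108.7]
orientation: [2.304, 1.804, 0.237]
wrist_force: [0.3, -0.3, -1.1]
opening: 9.6
gripper_force: 83.6
tip [-58.4   0.1  63.4] yaw-err 0.0 tilt 15.0 roll 0.0 F printer [ 0.4 -0.2 -1.1] t 11.77 open 9.6
t: 11.93
ee_pos: [565.0, 210.4, 108.7]
orientation: [2.304, 1.804, 0.238]
wrist_force: [-0.1, 0.3, 0.3]
opening: 9.4
gripper_force: 83.6
tip [-59.3   0.   63.4] yaw-err 0.0 tilt 15.0 roll -0.0 F printer [-0.2  0.3  0.3] t 11.93 open 9.4
```

```bash
python3 -m pendant '[{"translation":[0,-1,-0.25],"delta_rot":[0,0,0],"gripper":1},{"translation":[0,0,0],"delta_rot":[0,0,0],"gripper":1}]' >/dev/null
python3 -c "
from h import *
state_door()"
python3 -m pendant '[{"translation":[0,-0.7,-0.2],"delta_rot":[0,0,0],"gripper":1},{"translation":[0,0,0],"delta_rot":[0,0,0],"gripper":1}]'>/dev/null
python3 -c "
from h import *
state_door()"
```

```text
tip [-59.6   0.   63.6] yaw-err 0.0 tilt 15.1 roll 0.0 F printer [ 3.1  1.1 -2.1] t 12.1 open 9.6
tip [-59.7   0.1  63.9] yaw-err -0.0 tilt 15.1 roll 0.0 F printer [ 6.4  0.9 -1.8] t 12.27 open 9.6
```

```bash
sed -i 's/X=575.3,Y=210.1/X=576.55,Y=209.8/' h.py
python3 - <<'E'
from h import *
np.set_printoptions(precision=2,suppress=True)
state_door();p,Q=pose()
seq=[(-60.2,63.4,15.1),(-60.2,63.6,13),(-60.2,63.7,11),(-60.2,63.8,9),(-60.2,63.9,7.5)]
for a in seq:
    T,Rt=door_target(*a);T=T+ 0; 
    print(a,"tool",Q.inv().apply(T-p),(Q.inv()*Rt).as_rotvec(degrees=True));p,Q=T,Rt
E
```

```text
tip [-61.    0.1  63.9] yaw-err -0.0 tilt 15.1 roll 0.0 F printer [ 6.4  0.9 -1.8] t 12.27 open 9.6
(-60.2, 63.4, 15.1) tool [-0.03  0.68  0.71] [ 0.03 -0.05 -0.01]
(-60.2, 63.6, 13) tool [0.   1.15 2.  ] [ 2.1 -0.   0. ]
(-60.2, 63.7, 11) tool [-0.    1.07  1.99] [ 2.  0. -0.]
(-60.2, 63.8, 9) tool [0.   1.07 1.99] [ 2. -0.  0.]
(-60.2, 63.9, 7.5) tool [0.   0.81 1.46] [ 1.5  0.  -0. ]
```

```bash
python3 -m pendant '[{"translation":[0,1.5,0.4],"delta_rot":[0,0,0],"gripper":1},{"translation":[0,0,0],"delta_rot":[0,0,0],"gripper":1}]' >/dev/null
python3 -c "
from h import *
state_door()"
python3 -m pendant '[{"translation":[0,1.1,2],"delta_rot":[2,0,0],"gripper":1},{"translation":[0,1.1,2],"delta_rot":[2,0,0],"gripper":1},{"translation":[0,0,0],"delta_rot":[0,0,0],"gripper":1}]'>/dev/null
python3 -c "
from h import *
state_door()"
```

```text
tip [-60.7   0.   63.3] yaw-err 0.0 tilt 15.0 roll -0.0 F printer [ 1.6  0.1 -0.5] t 12.43 open 9.9
tip [-60.1  -0.4  63.5] yaw-err -0.0 tilt 10.9 roll -0.0 F printer [ 0.1 -0.4 -1.7] t 12.68 open 9.6
```

```bash
python3 -m pendant '[{"translation":[0,0.9,2],"delta_rot":[2,0,0],"gripper":1},{"translation":[0,0.7,1.4],"delta_rot":[1.5,0,0],"gripper":1},{"translation":[0,0,0],"delta_rot":[0,0,0],"gripper":1},{"translation":[0,0,0],"delta_rot":[0,0,0],"gripper":1}]'>/dev/null
python3 -c "
from h import *
state_door()"
python3 -m pendant '[{"translation":[0,0.5,1],"delta_rot":[1,0,0],"gripper":1},{"translation":[0,0,0],"delta_rot":[0,0,0],"gripper":1}]'>/dev/null
python3 -c "
from h import *
state_door()"
```

```text
tip [-61.2  -0.2  63.3] yaw-err 0.0 tilt 7.5 roll -0.0 F printer [ 2.2 -1.1 -1. ] t 13.02 open 9.9
tip [-61.2   0.   63.8] yaw-err 0.1 tilt 6.5 roll -0.0 F printer [ 0.5 -0.4 -0.4] t 13.18 open 9.7
```

```bash
python3 -m pendant '[{"translation":[0,0.5,1],"delta_rot":[1,0,0],"gripper":1},{"translation":[0,0,0],"delta_rot":[0,0,0],"gripper":1}]'>/dev/null
python3 -c "
from h import *
state_door()"
python3 -m pendant '[{"translation":[0,0.5,1],"delta_rot":[1,0,0],"gripper":1},{"translation":[0,0,0],"delta_rot":[0,0,0],"gripper":1}]'>/dev/null
python3 -c "
from h import *
state_door();print(ctrl.sense()['moment'])"
```

```text
tip [-61.3   0.4  64.2] yaw-err 0.0 tilt 5.4 roll 0.0 F printer [-2.3 -1.2  2.9] t 13.35 open 9.6
tip [-61.3   0.7  64.3] yaw-err 0.1 tilt 4.4 roll 0.1 F printer [-3.8  0.6  5.3] t 13.52 open 9.5
[0.23981538 0.43598721 0.0144982 ]
```

```bash
python3 -m pendant '[{"translation":[0,0.5,1],"delta_rot":[1,0,0],"gripper":1},{"translation":[0,0,0],"delta_rot":[0,0,0],"gripper":1}]'>/dev/null
python3 -c "
from h import *
state_door()"
python3 -m pendant '[{"translation":[0,0.5,1],"delta_rot":[1,0,0],"gripper":1},{"translation":[0,0,0],"delta_rot":[0,0,0],"gripper":1}]'>/dev/null
python3 -c "
from h import *
state_door();print(ctrl.sense()['moment'])"
```

```text
tip [-61.4   0.6  63.7] yaw-err 0.1 tilt 3.4 roll 0.0 F printer [-1.5  2.3  2.8] t 13.68 open 9.3
tip [-61.4   0.3  63.7] yaw-err 0.0 tilt 2.4 roll 0.0 F printer [-1.6  2.7  1.9] t 13.85 open 9.9
[0.49051141 0.34385405 0.05804184]
```

```bash
python3 -m pendant '[{"translation":[0,0.5,1],"delta_rot":[1,0,0],"gripper":1},{"translation":[0,0,0],"delta_rot":[0,0,0],"gripper":1}]'>/dev/null
python3 -c "
from h import *
state_door()"
python3 -m pendant '[{"translation":[0,0.5,1],"delta_rot":[1,0,0],"gripper":1},{"translation":[0,0,0],"delta_rot":[0,0,0],"gripper":1}]'>/dev/null
python3 - <<'E'
from h import *
state_door();print(ctrl.sense()['moment'])
w=ctrl.capture("wrist");p,Q=pose();np.save("w7.npy",w,allow_pickle=True)
m=fitdoor(w,0,0)
def cr(l): i=np.nonzero(l>.5)[0]; return (i.min(),i.max()) if len(i) else None
print("top rows",[(c,cr(m[150:400,c])[0]+149.5) for c in range(225,421,30)],"right",[(r,cr(m[r,330:470])[1]+330.5) for r in range(245,340,15)])
E
```

```text
tip [-61.5  -0.1  63.7] yaw-err 0.0 tilt 1.4 roll -0.0 F printer [-2.5  2.3  1.9] t 14.02 open 9.8
tip [-61.   -0.5  63.7] yaw-err -0.0 tilt 0.4 roll -0.0 F printer [-1.4  1.2  0.1] t 14.18 open 9.4
[ 0.20069601  0.29598956 -0.00878584]
top rows [(225, np.float64(235.5)), (255, np.float64(235.5)), (285, np.float64(235.5)), (315, np.float64(235.5)), (345, np.float64(235.5)), (375, np.float64(235.5)), (405, np.float64(234.5))] right [(245, np.float64(428.5)), (260, np.float64(427.5)), (275, np.float64(425.5)), (290, np.float64(469.5)), (305, np.float64(469.5)), (320, np.float64(469.5)), (335, np.float64(419.5))]
```

```bash
python3 -m pendant '[{"translation":[0,0.3,1],"delta_rot":[0.8,0,0],"gripper":1},{"translation":[0,0,0],"delta_rot":[0,0,0],"gripper":1}]'>/dev/null
python3 -c "
from h import *
state_door();print(ctrl.sense()['moment'])"
python3 -m pendant '[{"translation":[0,0,0.6],"delta_rot":[0.5,0,0],"gripper":1},{"translation":[0,0,0],"delta_rot":[0,0,0],"gripper":1}]'>/dev/null
python3 - <<'E'
from h import *
state_door();print(ctrl.sense()['moment'])
w=ctrl.capture("wrist")
I=w["color"].astype(int);r,g,b=I[...,0],I[...,1],I[...,2]
m=(r>130)&(g<150)&(b<70)&(r>g*1.5);ys,xs=np.nonzero(m[255:330,395:500]);print("orange",xs.min()+395,np.percentile(xs,[5,95])+395,ys.min()+255,ys.max()+255)
a=np.deg2rad(PR["yaw"]);P=lambda x,y,z:proj(w,[PR["X"]+np.cos(a)*x-np.sin(a)*y,PR["Y"]+np.sin(a)*x+np.cos(a)*y,z])
for s in(0,2,4): print("pred nose tip at",s,P(46+s,10,71).round(1),P(46+s,-10,71).round(1),"top edge",P(52.4+s,0,83).round(1))
print("rear edge home",P(49,32,70),P(49,-32,70))
cv2.imwrite("pics/w8.png",cv2.resize(w["color"][200:350,180:480],(800,400),interpolation=cv2.INTER_CUBIC)[...,::-1])
E
```

```text
tip [-61.2  -0.2  64.3] yaw-err 0.0 tilt -0.4 roll -0.0 F printer [-3.2 -0.9  5.2] t 14.4 open 9.6
[-0.14119374  0.6269745  -0.01261084]
tip [-61.3  -0.2  64.8] yaw-err 0.0 tilt -0.8 roll 0.0 F printer [-4.4 -1.3  9.4] t 14.57 open 9.5
[-0.33361583  0.76192689  0.06913531]
orange 420 [442. 483.] 290 329
pred nose tip at 0 [423.2 282.4] [419.5 320.4] top edge [443.  314.1]
pred nose tip at 2 [427.5 282.4] [423.6 320.4] top edge [447.5 314.1]
pred nose tip at 4 [431.8 282.4] [427.7 320.4] top edge [452.  314.1]
rear edge home [433.6467877  236.66528563] [421.13255534 357.95250719]
```

View pics/w8.png

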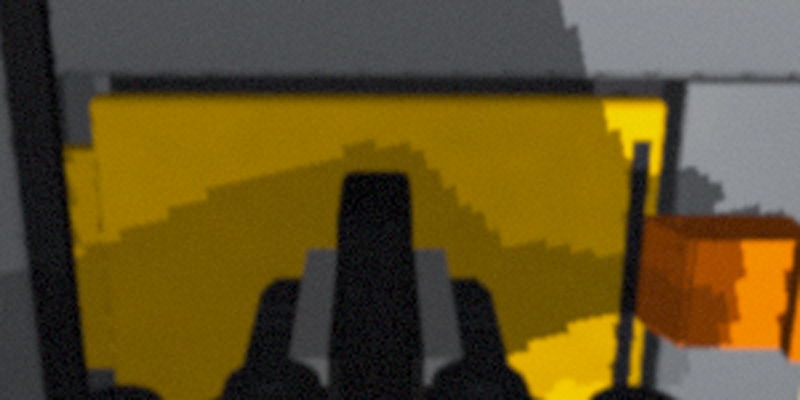

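The picture shows the door flat, lip under the bar (left, column ~60), and the orange nose (tip at column ~638) lying over the door's rear edge (column ~665): snapped. I ease off, let go part-way and retreat straight up.

```bash
python3 -m pendant '[{"translation":[0,0,-1],"delta_rot":[-0.8,0,0],"gripper":1},{"translation":[0,0,0],"delta_rot":[0,0,0],"gripper":1},{"translation":[0,0,0],"delta_rot":[0,0,0],"gripper":0.72},{"translation":[0,0,0],"delta_rot":[0,0,0],"gripper":0.72},{"translation":[0,0,0],"delta_rot":[0,0,0],"gripper":0.72},{"translation":[0,0,0],"delta_rot":[0,0,0],"gripper":0.72}]'
python3 -m pendant '[{"translation":[0,0,-4],"delta_rot":[0,0,0],"gripper":0.72},{"translation":[0,0,-8],"delta_rot":[0,0,0],"gripper":0.72},{"translation":[0,0,-20],"delta_rot":[0,0,0],"gripper":0.72},{"translation":[0,0,-25],"delta_rot":[0,0,0],"gripper":0.72},{"translation":[0,0,-25],"delta_rot":[0,0,0],"gripper":0.72},{"translation":[0,0,-10],"delta_rot":[0,0,0],"gripper":0.72},{"translation":[0,0,0],"delta_rot":[0,0,0],"gripper":0.72}]'
python3 - <<'E'
from h import *
np.set_printoptions(precision=1,suppress=True)
w=ctrl.capture("wrist");print(pose()[0])
for t,z in dict(cover_lip=66,cover_rear=70,cover=64,bay_ref=64).items(): print(t,[(np.round(a["position"],1),round(a["conf"],2)) for a in ctrl.spot_point(t,w)[:2]])
I=w["color"].astype(int);r,g,b=I[...,0],I[...,1],I[...,2]
a=np.deg2rad(PR["yaw"]);P=lambda x,y,z:proj(w,[PR["X"]+np.cos(a)*x-np.sin(a)*y,PR["Y"]+np.sin(a)*x+np.cos(a)*y,z])
print("pred lip",P(-61,0,66),"rear",P(49,0,70),"rear if 10 up",P(49,0,80),"nose",P(46,0,71))
m=(r>130)&(g<150)&(b<70)&(r>g*1.5)&(r-g>80);n=P(46,0,71).astype(int)
for y in range(n[1]-10,n[1]+11,4): print(y,[tuple(I[y,x]) for x in range(n[0]-8,n[0]+9,4)])
E
```

```text
t: 15.12
ee_pos: [574.2, 208.1, 94.9]
orientation: [-2.473, -1.937, 0.001]
wrist_force: [0.0, 0.2, 0.5]
opening: 24.1
gripper_force: 0.0
t: 15.7
ee_pos: [575.9, 208.5, 190.8]
orientation: [2.472, 1.936, 0.009]
wrist_force: [0.1, -0.2, -0.1]
opening: 23.8
gripper_force: 0.0
[574.9 208.3 188.6]
cover_lip [(array([241.4, 242.1]), 0.62), (array([317.7, 242.9]), 0.62)]
cover_rear [(array([384.3, 248.3]), 0.88)]
cover [(array([317.5, 244.2]), 0.95)]
bay_ref []
pred lip [240.2 243. ] rear [385.7 244.5] rear if 10 up [388.3 248.6] nose [382.  244.9]
234 [(np.int64(123), np.int64(93), np.int64(0)), (np.int64(76), np.int64(60), np.int64(6)), (np.int64(54), np.int64(28), np.int64(15)), (np.int64(91), np.int64(41), np.int64(5)), (np.int64(85), np.int64(39), np.int64(5))]
238 [(np.int64(122), np.int64(91), np.int64(0)), (np.int64(71), np.int64(55), np.int64(2)), (np.int64(56), np.int64(27), np.int64(3)), (np.int64(93), np.int64(41), np.int64(8)), (np.int64(91), np.int64(40), np.int64(0))]
242 [(np.int64(121), np.int64(90), np.int64(0)), (np.int64(53), np.int64(43), np.int64(10)), (np.int64(62), np.int64(30), np.int64(5)), (np.int64(91), np.int64(44), np.int64(3)), (np.int64(87), np.int64(34), np.int64(0))]
246 [(np.int64(148), np.int64(113), np.int64(0)), (np.int64(65), np.int64(50), np.int64(32)), (np.int64(87), np.int64(43), np.int64(11)), (np.int64(96), np.int64(44), np.int64(3)), (np.int64(94), np.int64(41), np.int64(0))]
250 [(np.int64(205), np.int64(168), np.int64(0)), (np.int64(73), np.int64(59), np.int64(40)), (np.int64(107), np.int64(48), np.int64(6)), (np.int64(136), np.int64(62), np.int64(0)), (np.int64(145), np.int64(67), np.int64(0))]
254 [(np.int64(192), np.int64(150), np.int64(0)), (np.int64(77), np.int64(60), np.int64(38)), (np.int64(112), np.int64(50), np.int64(0)), (np.int64(135), np.int64(62), np.int64(0)), (np.int64(153), np.int64(70), np.int64(0))]
```

Run:
```python
from h import *
w=ctrl.capture("wrist");I=w["color"].astype(int)
a=np.deg2rad(PR["yaw"]);P=lambda x,y,z:proj(w,[PR["X"]+np.cos(a)*x-np.sin(a)*y,PR["Y"]+np.sin(a)*x+np.cos(a)*y,z])
for y in(28,24,0,-24,-28):
    for nm,z,x in(("flat",70,49),):
        c,r=P(x,y,z);r=int(round(r));row=I[r,370:400];yl=(row[:,0]>80)&(row[:,1]>.6*row[:,0])&(row[:,2]<50)
        orr=(row[:,0]>50)&(row[:,1]<.55*row[:,0])
        print(y,r,"pred rear %.1f if +6up %.1f"%(c,P(x,y,76)[0]),"last yellow",370+np.nonzero(yl)[0].max() if yl.any() else None,"first orange",370+np.nonzero(orr)[0].min() if orr.any() else None)
print(ctrl.sense()["wrist_force"])
```

```text
28 207 pred rear 394.2 if +6up 395.9 last yellow 392 first orange None
24 212 pred rear 393.8 if +6up 395.5 last yellow 390 first orange None
0 245 pred rear 391.6 if +6up 393.3 last yellow 381 first orange 387
-24 275 pred rear 389.6 if +6up 391.1 last yellow 387 first orange None
-28 280 pred rear 389.3 if +6up 390.8 last yellow 387 first orange None
[0.1555452  0.09096889 0.2381428 ]
```

```bash
python3 -c "
from bench import ctrl
print(ctrl.finish_job())"
```

```text
the job is handed in; nothing more can be done
None
```

The battery door is refitted: hooked under the bar, felt home at about 6 N, swung down and pressed to about 10 N. In the last pictures it lies flat with the orange catch over its rear edge; I let go, backed the arm away and handed the job in at about 16 s.

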